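# Tare the bench balance for an empty pot

## Robot

A 6-joint arm with a two-finger parallel gripper is mounted at the origin on the work surface. World frame = base frame: x ahead of the robot, y to its left, z up, the work surface at z = 0. Lengths are in m, angles in rad, forces in N, time in s.
With the tool pointing down it reaches from about 0.375 to 0.925 m from the base axis. Payload 5.7 kg.
Tool frame: the origin (TCP) lies midway between the tips of the shut fingers; the grasp point (between the pads) lies 19 mm behind it; z points along the fingers, y is the line along which they close (so a half turn about z gives the same grasp; the last joint's range is limited). The gripper opens to 88 mm and grips with 3 to 60 N. Pads are 20 mm wide; open, the fingers measure 115 mm over their backs; the gripper's body (75 mm by 178 mm) begins 61 mm behind the grasp point.
Start: joints at [-0.115, 0.359, 1.51, -0, 1.272, -0.115], TCP at [0.6, -0, 0.186] pointing down, gripper open.
Joint ranges: [-2.97, 2.97], [-1.01, 2.36], [0.21, 2.38], [-0.96, 4.11], [0.2, 2.71], [-2.98, 2.98]. Speed limits (rad/s): [2.39, 2.39, 3.14, 3.14, 3.14, 3.14].

## Interface

Orientations are given as a rotation vector (axis times angle).
In Python, from station import ctrl gives the robot as it stands.
- The arm moves only by the tool drive_tool, never from a script. Its argument "series" is a list of rows, each a list of 7 numbers: the finger opening in mm, from 0 to 87.8, then the shift along the tool's x, y, z in mm, then the turn, a rotation vector about the tool's x, y, z in rad. In form: [[fingers, tx, ty, tz, rx, ry, rz], ...]. A call has exactly 5 rows; each row is the pose to reach, as a shift and turn from the pose commanded when the call began, along the tool's axes at that moment; what a row does not reach only later rows make up. A row lasts 1/10 s, in which the tool goes at most 50 mm and 8.59 degrees, less where a joint would pass 70% of its speed; a pose out of reach is approached as far as the arm can. A call with a gripper value outside its range is refused whole. The fingers move at their own pace and stop on an object; "force" is the grip in N (left out, the last holds). Time passes only in rows, so rows that repeat a pose let the fingers close, or fill a call up. It gives the time, the measured TCP pose, the force, the opening and the grip force at its end, in the units of the state.
- ctrl.state(): the state, without advancing time (a new reading comes with each control period).
- ctrl.snapshot(name): name is "scene" or "side" or "wrist"; returns a dict with "color" (420x560x3 uint8, red, green, blue), "vertical_fov" (degrees; the focal length in pixels is half the picture's height over the tangent of half this angle, whatever the lens; pixels are square), "cx", "cy" (the principal point, pixels), "R" (3x3) and "t" (3): a world point X has camera coordinates R X + t. Camera axes: x right, y down, z forward; pixel columns grow to the right and rows downward; lengths in m; the calibration is good to about 2 mm. A picture is of the moment at which its call begins. There is no depth.
- ctrl.sign_off(): hands the job in; it is judged then, once.
Trained networks look in a picture, given as the dict that the camera call returned (one of the last four; its "shot" number tells which), for a name from the list of things; names that differ only in an ending like _2 or _b are one class to them, and where a whole thing is asked for, a point or a joint stands for the part that bears it (a point fixed in the world has none). Each returns a list of dicts, best first, with "score" (0 to 1); they miss things now and then, are a little off and sometimes report something else, mostly with a low value. They report only what shows in the picture. A call takes as long as a camera call. They do not tell look-alikes from the thing itself.
- ctrl.spot_in(thing, picture): "location" ([column, row] in pixels, amid what is visible of it).
The state is a dict: "t": time; "qpos": joint angles; "joint_velocities": joint speeds; "joint_efforts": joint torques, N m; "ee_pos": TCP position; "eef_rot": TCP orientation; "force": force on the tool from outside, world axes, zero at the start; "torque": the same for the moment, N m; "finger_gap": opening from 0.0 (shut) to 1.0 (fully open); "grasp_force": force on a finger pad.
Only numpy, scipy, OpenCV 4.12 (cv2) and the standard library are available. Lean on these libraries where they do the work, as an engineer would, in place of code of your own. Each camera call takes 0.05 s, during which the arm holds its last target. There are 200 camera calls.

## Task

Tare the potting-bench balance for the white pot standing on its pan: swing the arrest lever fully over to free the beam and see how it tips, swing the lever fully back to arrest it, slide the steel counterweight along the beam, and repeat until the freed beam stays level by itself for a good second; finish with the beam arrested again and the pot and counterweight in place on it. Move the counterweight only while the beam is arrested, keep your hand off the pan and beam while the beam is free, never touch the pot, and leave the sieve, trowel and tamper alone.

Things in the scene. Friction and masses are not known exactly. Their poses are not given: they have to be found in the camera images.
- scale: Grey bench balance, fixed; origin on the bench below the beam's pivot. x away from the robot, y along the beam (+y pan, -y counterweight), z up. Base plate x -170 to 70, y -150 to 150 mm, 18 mm thick. Pivot axis along x at z 100 mm, between columns at x -36 and 36 mm (24 mm wide in y, tops at z 110 mm). Posts at y -75 and 75 mm lift the beam level when arrested; the lever is on the -x side.
- beam (a joint): Beam tilt, rad: 0 level (as when arrested), positive = pan end up, counterweight end down; stops at -0.2 and 0.2. Freed, it settles in about 1 s; moving the counterweight 10 mm outward raises the settled tilt by about 0.026 rad, unless at a stop. The pot's mass is unknown: balance lies with the counterweight's centre 85 to 145 mm from the pivot.
- beam_tail (a point): Middle of the beam's free (counterweight) end, 215 mm from the pivot, on the runway surface (z 104 mm above the bench when level). The aluminium beam is 50 mm wide, 8 mm thick; its runway is a channel 40 mm wide with lips 7 mm high, from 36 to 211 mm from the pivot, closed at both ends.
- beam_pan (a point): Centre of the round pan's floor on the beam's other end, 130 mm from the pivot; pan 130 mm outer diameter, rim 8 mm above this floor.
- lever (a joint): Angle of the arrest lever, rad: 0 = fully arrested (lever leans 0.6 rad from upright towards the pan side, +y of the scale), 1.2 = fully released (leans 0.6 rad towards the counterweight side, -y); end stops at both. It stays where it is left and takes about 4 N at the knob.
- lever_knob (a point): Centre of the wooden ball, 32 mm in diameter, on the lever's end, 110 mm from the lever's hinge; the lever arm is a steel rod 12 mm thick.
- lever_hinge (a point): Point on the lever's hinge axis, which runs along the scale's x; at x = -120, y = -30, z = 40 mm in the scale's frame. The knob swings in the plane across this axis.
- weight: Loose steel counterweight in the beam's channel, 0.45 kg: block 36 mm (its x, across the beam) x 60 mm (its y, along the beam) x 24 mm high, with an upright round knob on top, 24 mm in diameter, from 24 to 58 mm above its underside. Origin at the centre of its underside.
- pot: White ceramic pot, 94 mm across the rim and 80 mm high, empty, standing on the pan; 0.32 to 0.46 kg. Origin at the centre of its underside. Not to be touched.
- sieve: Bystander: round black plastic sieve, 170 mm across, 50 mm high. Origin at the centre of its underside.
- trowel: Bystander: steel trowel with a wooden handle, 300 mm long, lying on the bench along its x, 28 mm high. Origin under its neck; blade to +x, handle to -x.
- tamper: Bystander: olive-wood tamper standing upright on its disc, 72 mm across, 114 mm high. Origin at the centre of its underside.
Not all that is in view belongs to the job. What is meant by the weight is not green or pink, and is the larger of those in its own colour.

How it is judged:
On the way, in this order (a step that is already met when the one before it is completed fails the run):
1. the beam is freed: lever fully over (above 1.05 rad) and the beam tips (more than 0.04 rad either way) (value of joint lever above 1.05 rad and (value of joint beam above 0.04 rad or value of joint beam below -0.04 rad)), for 0.3 s.
2. the beam is arrested again: lever back (below 0.12 rad) (value of joint lever below 0.12 rad and value of joint beam between -0.03 and 0.03 rad), for 0.2 s.
3. freed again (lever above 1.05 rad), the beam stays level by itself within 0.02 rad for 0.8 s (value of joint lever above 1.05 rad and value of joint beam between -0.02 and 0.02 rad), for 0.8 s.
At the end, for the whole second after the job is handed in: Lever arrested (below 0.12 rad), beam level (0.025 rad), counterweight at rest flat in the channel (12 mm of the middle line, centre 50 to 200 mm from the pivot, height 10 mm), pot at rest upright (0.06 rad) on the pan within 25 mm of its centre (value of joint lever below 0.12 rad and value of joint beam between -0.025 and 0.025 rad and x of weight in the frame of scale between -0.012 and 0.012 m and y of weight in the frame of scale between -0.2 and -0.05 m and z of weight in the frame of scale between 0.098 and 0.114 m and horizontal distance between pot and beam_pan below 0.025 m and angle between pot's own z axis and vertical below 0.06 rad and linear speed of each of weight, pot below 0.02 m/s); the robot touches nothing.
It fails at once if the pot is touched by the robot (over 0.5 N) (contact force between any of the fingers, the arm and pot above 0.5 N).
It fails at once if the robot touches the counterweight or the beam (over 0.5 N) while the beam is not arrested (lever above 0.3 rad) (value of joint lever above 0.3 rad and (contact force between any of the fingers, the arm and weight above 0.5 N or contact force between any of the fingers, the arm and beam above 0.5 N)).
It fails at once if the counterweight leaves the beam (underside below 50 mm) (z of weight in the frame of scale below 0.05 m).
It fails at once if the sieve, trowel or tamper is moved by more than 30 mm (distance of any of sieve, trowel, tamper from where it was at the start of the episode above 0.03 m).
It also fails if it takes over 72 s, if anything falls off the work surface, if the arm or the gripper's body presses on something with over 40 N, if the wrist force passes 120 N, or if a joint passes its speed limit or range.

## Working session

There is one attempt and no reset: what is moved stays moved. The work goes in short steps, Python scripts to look and compute and a tool call to move; the robot and the scene stay as the last step left them, time stands still between calls to the robot, and variables do not carry over. Pictures are saved under pics/ and viewed, at most 10 in all, crops included, and the job is handed in when it is done.

Besides the shell and the picture viewer there is one more tool, called after "Request:" as name(argument=value, ...), one argument or row to a line, values as JSON. drive_tool: Moves the arm, as the interface text tells. Its arguments: {"type":"object","properties":{"series":{"type":"array"},"force":{"type":"number"}},"required":["series"]}

```bash
mkdir -p pics
cat > h.py <<'E'
import numpy as np, cv2
from station import ctrl
def K(p):
    f=p["color"].shape[0]/2/np.tan(np.radians(p["vertical_fov"])/2); return f
def proj(p,X):
    c=np.array(p["R"])@np.array(X)+np.array(p["t"]); f=K(p); return [p["cx"]+f*c[0]/c[2],p["cy"]+f*c[1]/c[2]]
def ray(p,uv):
    R=np.array(p["R"]);o=-R.T@np.array(p["t"]);d=R.T@np.array([(uv[0]-p["cx"])/K(p),(uv[1]-p["cy"])/K(p),1]);return o,d/np.linalg.norm(d)
def atz(p,uv,z):
    o,d=ray(p,uv);return o+d*(z-o[2])/d[2]
def tri(rs):
    A=sum(np.eye(3)-np.outer(d,d) for o,d in rs);b=sum((np.eye(3)-np.outer(d,d))@o for o,d in rs);return np.linalg.solve(A,b)
E
python3 - <<'E'
from h import *
np.set_printoptions(precision=3,suppress=True)
ps={n:ctrl.snapshot(n) for n in("scene","side")}
for n,p in ps.items():
    cv2.imwrite(f"pics/{n}.png",p["color"][:,:,::-1])
    print(n,p["vertical_fov"],ray(p,(p["cx"],p["cy"])))
    for th in ["scale","beam_tail","beam_pan","lever_knob","lever_hinge","weight","pot","sieve","trowel","tamper"]:
        print(th,[(np.round(r["location"]),round(r["score"],2)) for r in ctrl.spot_in(th,p)[:4]])
print(ctrl.state())
E
```

```text
scene 56.72495948236246 (array([ 1.006, -0.691,  0.773]), array([-0.404,  0.657, -0.636]))
scale [(array([282., 240.]), 0.75)]
beam_tail [(array([292., 226.]), 0.59)]
beam_pan [(array([287., 222.]), 0.75)]
lever_knob [(array([251., 208.]), 0.85), (array([281., 242.]), 0.56)]
lever_hinge [(array([254., 210.]), 0.87)]
weight [(array([298., 328.]), 0.97), (array([225., 312.]), 0.82), (array([267., 263.]), 0.77), (array([252., 329.]), 0.53)]
pot [(array([311., 180.]), 0.73)]
sieve [(array([283., 156.]), 0.51)]
trowel [(array([130., 358.]), 0.78)]
tamper [(array([341., 173.]), 0.66)]
side 55.46447868765114 (array([-0.176, -0.887,  0.824]), array([ 0.561,  0.635, -0.531]))
scale [(array([276., 230.]), 0.77)]
beam_tail [(array([284., 208.]), 0.64)]
beam_pan [(array([284., 205.]), 0.87)]
lever_knob [(array([257., 214.]), 0.73)]
lever_hinge [(array([255., 224.]), 0.59)]
weight [(array([359., 239.]), 0.78), (array([358., 257.]), 0.74), (array([328., 216.]), 0.56), (array([333., 267.]), 0.43)]
pot [(array([254., 180.]), 0.82), (array([218., 189.]), 0.24), (array([260., 218.]), 0.16)]
sieve [(array([168., 202.]), 0.72), (array([254., 216.]), 0.2)]
trowel [(array([363., 327.]), 0.85)]
tamper [(array([218., 190.]), 0.79)]
{'t': 1.1, 'qpos': array([-0.115,  0.359,  1.51 ,  0.   ,  1.273, -0.115]), 'joint_velocities': array([ 0.   , -0.001,  0.001, -0.002, -0.001, -0.   ]), 'joint_efforts': array([  0.001, -51.535, -27.113,   0.068,   0.024,   0.   ]), 'ee_pos': array([0.6  , 0.   , 0.186]), 'eef_rot': array([-2.221, -2.221,  0.   ]), 'force': array([-0.063,  0.079, -0.727]), 'torque': array([-0.014, -0.008,  0.019]), 'grasp_force': 0.0, 'finger_gap': 1.0015262920382777}
```

View pics/scene.png

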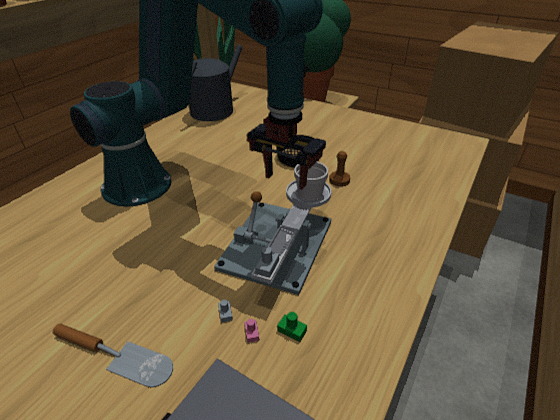

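View pics/side.png

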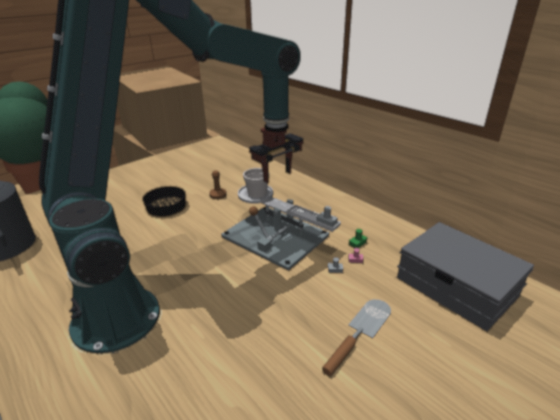

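Candidates for the weight are: grey block on the beam (scene 267,263 / side 328,216), small grey block on the bench (scene 225,312), pink (252,329) and green (292,326). The grey one on the beam fits, as the larger of the two grey ones and sitting in the channel. I'll confirm it in an enlarged crop.

Run:
```python
from h import *
np.set_printoptions(precision=3,suppress=True)
p=ctrl.snapshot("scene");q=ctrl.snapshot("side")
print("weight",tri([ray(p,(267,263)),ray(q,(328,216))]))
print("pot",tri([ray(p,(311,180)),ray(q,(254,180))]))
print("small",tri([ray(p,(225,312)),ray(q,(335,267))]))
print("knob",tri([ray(p,(256,197)),ray(q,(254,211))]))
a=cv2.resize(p["color"][160:310,190:390],(800,600),interpolation=cv2.INTER_CUBIC)
b=cv2.resize(q["color"][160:280,200:360],(800,600),interpolation=cv2.INTER_CUBIC)
cv2.imwrite("pics/a.png",a[:,:,::-1]);cv2.imwrite("pics/b.png",b[:,:,::-1])
```

```text
weight [ 0.657 -0.182  0.126]
pot [0.607 0.132 0.154]
small [ 0.594 -0.276  0.009]
knob [0.501 0.007 0.13 ]
```

View pics/a.png

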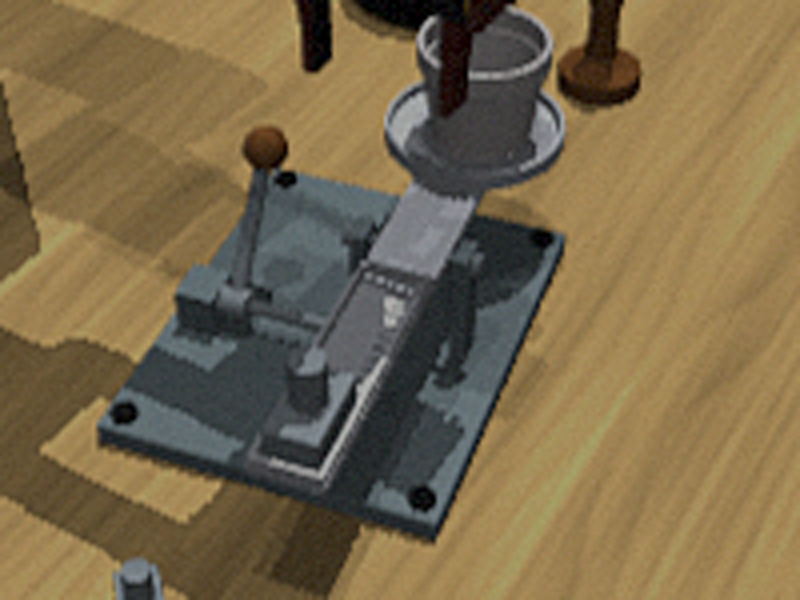

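View pics/b.png

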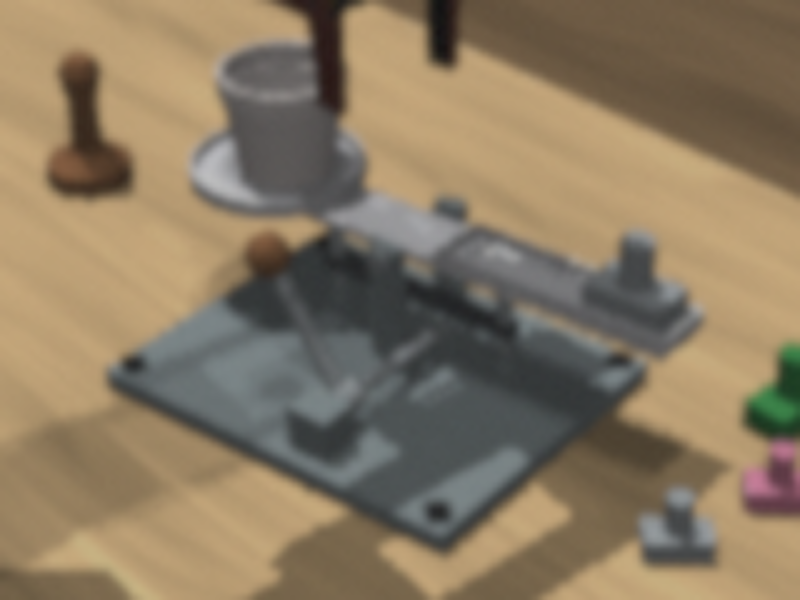

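The crops show the grey weight with its upright knob near the outer end of the channel (crop a ≈ 310,400, crop b ≈ 640,275). It is clearly bigger than the small grey one on the bench (b 680,525), so it is the one meant. The lever leans towards the pan, with its knob at a (265,148) and b (268,255). Next I'll fit the scale's pose from the plate screws and lever knob.

Run:
```python
from h import *
from scipy.optimize import least_squares
np.set_printoptions(precision=4,suppress=True)
p=ctrl.snapshot("scene");q=ctrl.snapshot("side")
A=lambda u,v:((u+.5)/4-.5+190,(v+.5)/4-.5+160)
B=lambda u,v:((u+.5)/5-.5+200,(v+.5)/5-.5+160)
# plate corner top: crop a right (565,236), bottom (437,530) left(100,432); crop b: left(110,375) right(647,367) bottom(445,545) 
S={'mm':None}
# screws sign order (sx,sy)
obs=[(p,A(286,180),(-1,1)),(p,A(541,238),(1,1)),(p,A(422,498),(1,-1)),(p,A(124,412),(-1,-1)),
     (q,B(133,362),(-1,1)),(q,B(620,360),(1,-1)),(q,B(437,511),(-1,-1))]
k=np.array([-.120,-.030+.11*np.sin(.6),.04+.11*np.cos(.6)])
kobs=[(p,A(265,148)),(q,B(268,255))]
def W(x,P): c,s=np.cos(x[2]),np.sin(x[2]); return np.array([x[0]+c*P[0]-s*P[1],x[1]+s*P[0]+c*P[1],P[2]])
def res(x):
    r=[]
    for im,uv,(sx,sy) in obs: r+=list(np.array(proj(im,W(x,(-.05+sx*x[3],sy*x[4],.019))))-uv)
    for im,uv in kobs: r+=list(np.array(proj(im,W(x,k)))-uv)
    return r
s=least_squares(res,[.65,-.03,0,.1,.13]);x=s.x
print(x,np.round(s.fun,1))
np.save("scale.npy",x[:3])
print("knob",W(x,k),"hinge",W(x,(-.12,-.03,.04)),"pan",W(x,(0,.13,.104)),"tail",W(x,(0,-.215,.104)))
# weight knob top: crop a (313,355) crop b (638,238) 
wk=tri([ray(p,A(312,358)),ray(q,B(638,240))]);print("wknobtop",wk)
d=wk-np.array([x[0],x[1],0]);c,s_=np.cos(x[2]),np.sin(x[2]);print("in scale",c*d[0]+s_*d[1],-s_*d[0]+c*d[1],d[2])
```

```text
[ 0.6237 -0.0033  0.167   0.1048  0.1345] [-0.1 -0.5  0.2 -0.1 -0.1 -0.2  0.1 -0.1  0.4  0.4 -0.   0.2  0.2  0.2
  0.1 -0.3  0.2 -0. ]
knob [0.5001 0.0085 0.1308] hinge [ 0.5104 -0.0528  0.04  ] pan [0.6021 0.1249 0.104 ] tail [ 0.6595 -0.2153  0.104 ]
wknobtop [ 0.6551 -0.1752  0.1594]
in scale 0.002386674471372651 -0.1747379229304999 0.1593978674533045
```

Request:
drive_tool(
  series=[
    [60,2,-25,0,0,0,0.14],
    [60,4,-50,0,0,0,0.28],
    [60,6,-75,0,0,0,0.42],
    [60,8,-100,0,0,0,0.56],
    [60,8.5,-100,0,0,0,0.7],
  ],
  force=20,
)

```text
t: 1.8
ee_pos: [0.4961, 0.009, 0.1861]
eef_rot: [-2.851, -1.316, 0.004]
force: [0.9, -0.3, 0.2]
finger_gap: 0.684
grasp_force: 0.0
```

Request:
drive_tool(
  series=[
    [60,0,0,0,0,0,0.14],
    [60,0,0,0,0,0,0.28],
    [60,0,0,0,0,0,0.42],
    [60,0,0,0,0,0,0.56],
    [60,0,0,0,0,0,0.704],
  ],
)

```text
t: 2.3
ee_pos: [0.5, 0.0085, 0.1864]
eef_rot: [3.131, 0.253, 0.0]
force: [-0.7, 0.2, 0.6]
finger_gap: 0.679
grasp_force: 0.0
```

```bash
cat >> h.py <<'E'
SC=np.load("scale.npy")
def ins(P):
    d=np.array(P)-[SC[0],SC[1],0];c,s=np.cos(SC[2]),np.sin(SC[2]);return np.array([c*d[0]+s*d[1],-s*d[0]+c*d[1],d[2]])
def ws(P):
    c,s=np.cos(SC[2]),np.sin(SC[2]);return np.array([SC[0]+c*P[0]-s*P[1],SC[1]+s*P[0]+c*P[1],P[2]])
def st():
    from scipy.spatial.transform import Rotation as Ro
    s=ctrl.state();R=Ro.from_rotvec(s["eef_rot"]).as_matrix()
    print("t",round(s["t"],2),"tcp in scale mm",np.round(ins(s["ee_pos"])*1e3,1),"yaw of tool x rel scale",round(np.arctan2(R[1,0],R[0,0])-SC[2],3),"F",np.round(s["force"],1),"gap",round(s["finger_gap"]*87.8,1),"grip",s["grasp_force"]);return s
E
python3 - <<'E'
from h import *
st()
p=ctrl.snapshot("wrist");cv2.imwrite("pics/w1.png",p["color"][:,:,::-1])
a=np.array([-.120,-.030+.11*np.sin(.6),.04+.11*np.cos(.6)])
print(proj(p,ws(a)),[(r["location"],r["score"]) for r in ctrl.spot_in("lever_knob",p)], proj(p,ws([0,-.175,.162])))
E
```

```text
t 2.3 tcp in scale mm [-120.    32.2  186.4] yaw of tool x rel scale -0.006 F [-0.7  0.2  0.6] gap 59.6 grip 0.0
[np.float64(277.90540079054796), np.float64(212.34354271937946)] [([290.8, 203.6], 0.57)] [np.float64(605.357035423154), np.float64(43.378635801714296)]
```

View pics/w1.png

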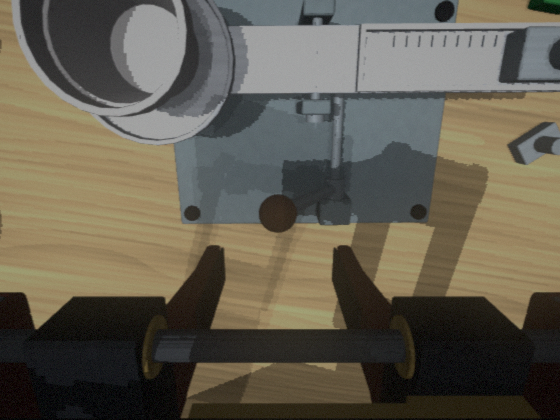

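The wrist view shows the lever knob at (278,212), where the model predicts it. The weight is at the top right (~540,55). I'll descend to cage the knob, then swing the lever.

Request:
drive_tool(
  series=[
    [60,0,0,30,0,0,0],
    [60,0,0,61,0,0,0],
    [44,0,0,61,0,0,0],
    [44,0,0,61,0,0,0],
    [44,0,0,61,0,0,0],
  ],
)

```text
t: 2.9
ee_pos: [0.5012, 0.0084, 0.1267]
eef_rot: [3.13, 0.264, 0.003]
force: [0.6, -0.0, 0.5]
finger_gap: 0.504
grasp_force: 0.0
```

Request:
drive_tool(
  series=[
    [44,0,26,0,0,0,0],
    [44,0,52,0,0,0,0],
    [44,0,78,0,0,0,0],
    [44,0,104,0,0,0,0],
    [44,0,130,0,0,0,0],
  ],
)

```text
t: 3.4
ee_pos: [0.523, -0.1212, 0.1272]
eef_rot: [3.129, 0.263, 0.004]
force: [-0.2, 0.2, -0.7]
finger_gap: 0.504
grasp_force: 0.0
```

Request:
drive_tool(
  series=[
    [44,0,0,0,0,0,0],
    [44,0,0,0,0,0,0],
    [44,0,0,0,0,0,0],
    [44,0,0,0,0,0,0],
    [44,0,0,0,0,0,0],
  ],
)

```text
t: 3.9
ee_pos: [0.5214, -0.1188, 0.1255]
eef_rot: [-3.13, -0.264, 0.0]
force: [-0.1, 0.3, -0.0]
finger_gap: 0.501
grasp_force: 0.0
```

Request:
drive_tool(
  series=[
    [44,0,0,0,0,0,0],
    [44,0,0,0,0,0,0],
    [44,0,0,0,0,0,0],
    [44,0,0,0,0,0,0],
    [44,0,0,0,0,0,0],
  ],
)

```text
t: 4.4
ee_pos: [0.5215, -0.1197, 0.1253]
eef_rot: [-3.131, -0.262, 0.0]
force: [0.4, -0.8, -0.2]
finger_gap: 0.5
grasp_force: 0.0
```

Run:
```python
from h import *
st()
p=ctrl.snapshot("scene");q=ctrl.snapshot("side")
a=cv2.resize(p["color"][160:310,190:390],(800,600),interpolation=cv2.INTER_CUBIC)
b=cv2.resize(q["color"][160:280,200:360],(800,600),interpolation=cv2.INTER_CUBIC)
cv2.imwrite("pics/c.png",cv2.resize(np.vstack([a,b]),(400,600))[:,:,::-1])
```

```text
t 4.4 tcp in scale mm [-120.1  -97.9  125.3] yaw of tool x rel scale -0.0 F [ 0.4 -0.8 -0.2] gap 43.9 grip 0.0
```

View pics/c.png

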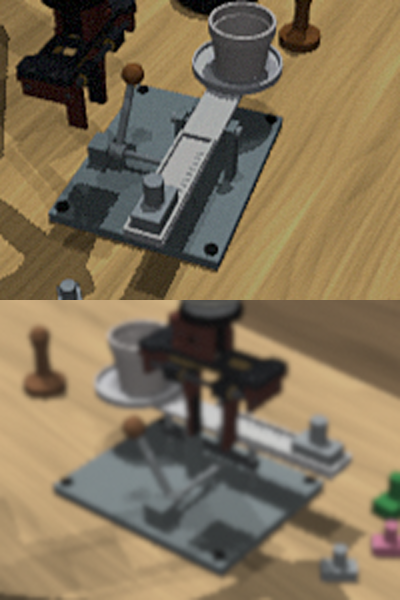

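Run:
```python
from h import *
s=st();print(s["qpos"])
ims=[]
for n in("scene","side"):
    p=ctrl.snapshot(n);uv=proj(p,s["ee_pos"]);print(n,uv,p["shot"],p.keys())
    k=proj(p,ws([-.12,.0321,.1308]));print(k)
    c=p["color"].copy();cv2.circle(c,tuple(int(round(v)) for v in uv),3,(255,0,0),1);cv2.circle(c,tuple(int(round(v)) for v in k),3,(0,255,0),1)
    ims.append(cv2.resize(c[120:300,160:400],(533,400)))
cv2.imwrite("pics/d.png",cv2.resize(np.vstack(ims),(400,600))[:,:,::-1])
```

```text
t 4.5 tcp in scale mm [-120.1  -97.9  125.3] yaw of tool x rel scale -0.0 F [-0.5  0.5 -0.4] gap 43.8 grip 0.0
[-3.54771135e-01  3.32179620e-01  1.72314695e+00 -4.60660659e-05
  1.08644209e+00  1.04930050e+00]
scene [np.float64(235.06942231647295), np.float64(226.95773323305826)] 10 dict_keys(['color', 'vertical_fov', 'cx', 'cy', 'R', 't', 'shot'])
[np.float64(255.9470475057162), np.float64(196.303945611002)]
side [np.float64(284.51396813964305), np.float64(225.3433689886275)] 11 dict_keys(['color', 'vertical_fov', 'cx', 'cy', 'R', 't', 'shot'])
[np.float64(253.37608027143625), np.float64(210.59569142399957)]
```

View pics/d.png

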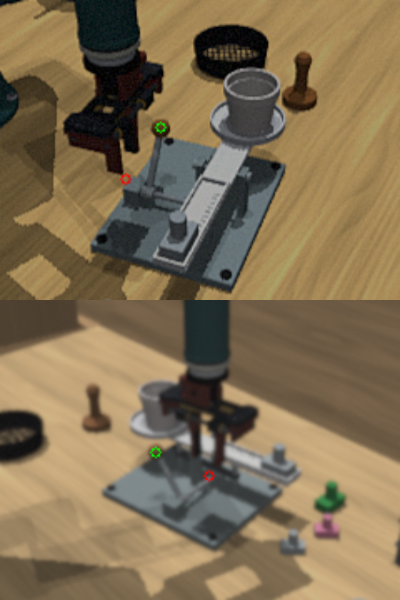

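The lever has not moved. The fingertips show away from the projected TCP (red), above and nearer the base. I'll quantify this from both the first pictures and the current ones.

Run:
```python
from h import *
np.set_printoptions(precision=4,suppress=True)
p=ctrl.snapshot("scene");q=ctrl.snapshot("side")
print("start: tcp proj",proj(p,[.6,0,.186]),proj(q,[.6,0,.186]))
print("start tips mid tri",tri([ray(p,(286,182)),ray(q,(278,177))]))
D=lambda u,v:(160+u*.6,120+v*.6)
for a,b in [((85,150),(195,165)),((113,172),(220,172))]:
    print("tip",ins(tri([ray(p,D(*a)),ray(q,D(*b))])))
```

```text
start: tcp proj [np.float64(285.6087305870581), np.float64(192.3342205766787)] [np.float64(277.4265416443556), np.float64(186.75876539740247)]
start tips mid tri [ 0.6026 -0.0016  0.2211]
tip [-0.1725 -0.1126  0.1796]
tip [-0.1246 -0.1267  0.1529]
```

Run:
```python
from h import *
s=st();ims=[]
y=ws([0,1,0])-ws([0,0,0])
for n,(r,c0) in (("scene",(130,160)),("side",(140,220))):
    p=ctrl.snapshot(n)
    c=cv2.resize(p["color"][r:r+120,c0:c0+80],(400,600),interpolation=cv2.INTER_CUBIC)
    c=np.clip(c.astype(float)*1.6,0,255).astype(np.uint8)
    for e,col in((-1,(255,0,0)),(1,(0,255,0))):
        for h in (0,.02,.04,.06,.08):
            u=proj(p,s["ee_pos"]+e*.022*y+[0,0,h]);cv2.circle(c,(int((u[0]-c0)*5),int((u[1]-r)*5)),4,col,-1)
    ims.append(c)
cv2.imwrite("pics/e.png",np.hstack(ims)[:,:,::-1])
```

```text
t 4.7 tcp in scale mm [-120.1  -97.8  125.3] yaw of tool x rel scale -0.0 F [-0.2  1.   0.7] gap 44.1 grip 0.0
```

View pics/e.png

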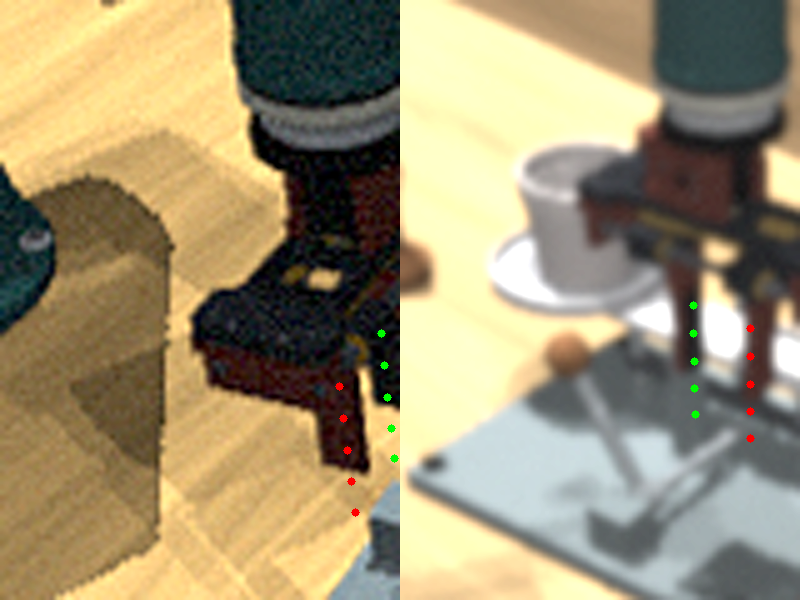

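The finger columns line up sideways with the reported TCP, but the tips, and the gripper body too, sit about 30 mm higher than reported. So the hand passed over the knob. I'll treat tool z as 30 mm higher than reported, return above the knob and descend that much further.

Request:
drive_tool(
  series=[
    [60,0,-20,-15,0,0,0],
    [60,0,-55,-15,0,0,0],
    [60,0,-90,-15,0,0,0],
    [60,0,-130,-15,0,0,0],
    [60,0,-130,-15,0,0,0],
  ],
)

```text
t: 5.3
ee_pos: [0.4983, 0.0122, 0.1403]
eef_rot: [-3.128, -0.267, 0.002]
force: [0.8, -0.7, 0.3]
finger_gap: 0.683
grasp_force: 0.0
```

Request:
drive_tool(
  series=[
    [60,0,0,15,0,0,0],
    [60,0,0,30,0,0,0],
    [60,0,0,45,0,0,0],
    [44,0,0,45,0,0,0],
    [44,0,0,45,0,0,0],
  ],
)

```text
t: 5.8
ee_pos: [0.5, 0.008, 0.0954]
eef_rot: [3.131, 0.261, -0.001]
force: [-0.4, -0.4, -0.7]
finger_gap: 0.54
grasp_force: 0.0
```

Request:
drive_tool(
  series=[
    [44,0,20,0,0,0,0],
    [44,0,45,0,0,0,0],
    [44,0,70,0,0,0,0],
    [44,0,100,0,0,0,0],
    [44,0,130,0,0,0,0],
  ],
)

```text
t: 6.3
ee_pos: [0.5209, -0.1193, 0.0957]
eef_rot: [-3.128, -0.261, 0.001]
force: [-0.6, 6.4, -3.2]
finger_gap: 0.505
grasp_force: 2.8
```

Request:
drive_tool(
  series=[
    [44,0,0,0,0,0,0],
    [44,0,0,0,0,0,0],
    [44,0,0,0,0,0,0],
    [44,0,0,0,0,0,0],
    [44,0,0,0,0,0,0],
  ],
)

```text
t: 6.8
ee_pos: [0.5219, -0.1197, 0.0957]
eef_rot: [3.13, 0.262, 0.001]
force: [-0.3, 2.0, 2.3]
finger_gap: 0.502
grasp_force: 1.2
```

Request:
drive_tool(
  series=[
    [44,0,0,0,0,0,0],
    [44,0,0,0,0,0,0],
    [44,0,0,0,0,0,0],
    [44,0,0,0,0,0,0],
    [44,0,0,0,0,0,0],
  ],
)

```text
t: 7.3
ee_pos: [0.5218, -0.1197, 0.0954]
eef_rot: [-3.131, -0.262, -0.0]
force: [0.5, 2.5, 2.5]
finger_gap: 0.499
grasp_force: 1.3
```

Run:
```python
from h import *
st()
p=ctrl.snapshot("scene");q=ctrl.snapshot("side")
a=p["color"][160:310,190:390];b=q["color"][150:300,200:400]
cv2.imwrite("pics/f.png",cv2.resize(np.hstack([a,b]),(800,300),interpolation=cv2.INTER_CUBIC)[:,:,::-1])
np.savez("tip.npz",a=p["color"],b=q["color"])
```

```text
t 7.3 tcp in scale mm [-119.9  -97.8   95.4] yaw of tool x rel scale -0.0 F [0.5 2.5 2.5] gap 43.8 grip 1.3199802115559578
```

View pics/f.png

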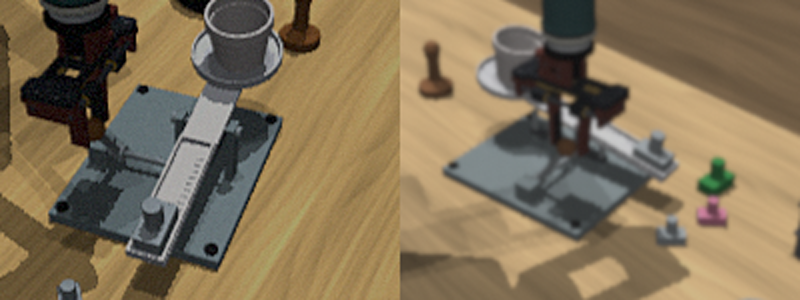

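Freed: the lever now leans to the counterweight side with its knob caged between the fingers, and the weight end (crop 152,212) has dropped. I'll measure the tilt numerically by template matching against the arrested picture.

```bash
cat >> h.py <<'E'
def rot(P,t): # scale-frame point on beam at tilt t; + = pan (+y) up
    y,z=P[1],P[2]-.1;return [P[0],y*np.cos(t)-z*np.sin(t),.1+y*np.sin(t)+z*np.cos(t)]
def match(ref,img,c,hw,hh,r=18):
    c=np.round(c).astype(int);up=4
    T=cv2.resize(ref[c[1]-hh:c[1]+hh,c[0]-hw:c[0]+hw],None,fx=up,fy=up,interpolation=cv2.INTER_CUBIC)
    I=cv2.resize(img[c[1]-hh-r:c[1]+hh+r,c[0]-hw-r:c[0]+hw+r],None,fx=up,fy=up,interpolation=cv2.INTER_CUBIC)
    M=cv2.matchTemplate(I,T,cv2.TM_CCOEFF_NORMED);_,v,_,l=cv2.minMaxLoc(M);return np.array(l)/up-r,round(v,3)
def tilt(p,ref,P,hw,hh):
    c=np.array(proj(p,ws(P)));d,v=match(ref,p["color"],c,hw,hh)
    ts=np.linspace(-.25,.25,501);e=[np.linalg.norm(np.array(proj(p,ws(rot(P,t))))-c-d) for t in ts];i=int(np.argmin(e))
    return round(ts[i],3),"res px",round(e[i],2),"corr",v,"shift",d
E
python3 - <<'E'
from h import *
for n in("scene","side"):
    p=ctrl.snapshot(n);ref=cv2.imread(f"pics/{n}.png")[:,:,::-1]
    print(n,"weight",tilt(p,ref,[0,-.175,.13],14,14))
    print(n,"wknob",tilt(p,ref,[0,-.175,.150],8,8))
    if n=="scene": print("pot right",tilt(p,ref,[.02,.13,.15],10,14))
E
```

```text
scene weight (np.float64(0.198), 'res px', np.float64(0.62), 'corr', 0.659, 'shift', array([-0.5 , 11.25]))
scene wknob (np.float64(0.189), 'res px', np.float64(0.28), 'corr', 0.712, 'shift', array([-0.25, 12.25]))
pot right (np.float64(0.052), 'res px', np.float64(1.32), 'corr', 0.579, 'shift', array([-1.5 , -1.25]))
side weight (np.float64(0.174), 'res px', np.float64(0.79), 'corr', 0.789, 'shift', array([1.  , 8.25]))
side wknob (np.float64(0.194), 'res px', np.float64(0.15), 'corr', 0.93, 'shift', array([1.  , 9.75]))
```

It is at the +0.2 stop, so too far out. Now I'll arrest, then move the weight from 175 to about 115 mm.

Request:
drive_tool(
  series=[
    [44,0,-20,0,0,0,0],
    [44,0,-50,0,0,0,0],
    [44,0,-80,0,0,0,0],
    [44,0,-110,0,0,0,0],
    [44,0,-136,0,0,0,0],
  ],
)

```text
t: 8.0
ee_pos: [0.4993, 0.0132, 0.0952]
eef_rot: [3.127, 0.263, 0.001]
force: [1.4, -8.5, -7.5]
finger_gap: 0.504
grasp_force: 4.1
```

Request:
drive_tool(
  series=[
    [44,0,0,0,0,0,0],
    [44,0,0,0,0,0,0],
    [44,0,6,0,0,0,0],
    [56,0,6,0,0,0,0],
    [56,0,6,0,0,0,0],
  ],
)

```text
t: 8.5
ee_pos: [0.5001, 0.0077, 0.0952]
eef_rot: [-3.131, -0.259, 0.0]
force: [0.5, 0.4, -0.3]
finger_gap: 0.621
grasp_force: 0.0
```

Run:
```python
from h import *
st()
for n in("scene","side"):
    p=ctrl.snapshot(n);ref=cv2.imread(f"pics/{n}.png")[:,:,::-1]
    cv2.imwrite(f"pics/ref_{n}.png",p["color"][:,:,::-1])
    print(n,"wknob",tilt(p,ref,[0,-.175,.150],8,8))
    k=[-.12,.0321,.1308];c=proj(p,ws(k));print("lever knob",match(ref,p["color"],c,7,7))
```

```text
t 8.5 tcp in scale mm [-120.1   31.3   95.2] yaw of tool x rel scale -0.002 F [ 0.5  0.4 -0.3] gap 54.6 grip 0.0
scene wknob (np.float64(-0.004), 'res px', np.float64(0.04), 'corr', 0.78, 'shift', array([ 0.  , -0.25]))
lever knob (array([-17.5,   6. ]), 0.578)
side wknob (np.float64(0.01), 'res px', np.float64(0.15), 'corr', 0.924, 'shift', array([0.25, 0.5 ]))
lever knob (array([-16.  ,  17.25]), 0.761)
```

Request:
drive_tool(
  series=[
    [60,0,0,-40,0,0,0],
    [60,0,0,-75,0,0,0],
    [60,35,30,-75,0,0,0],
    [60,70,70,-75,0,0,0],
    [60,100,110,-75,0,0,0],
  ],
)

```text
t: 9.1
ee_pos: [0.6162, -0.0819, 0.1711]
eef_rot: [3.13, 0.263, 0.002]
force: [0.7, 1.2, 0.5]
finger_gap: 0.682
grasp_force: 0.0
```

Request:
drive_tool(
  series=[
    [60,10,30,0,0,0,0],
    [60,20,65,0,0,0,0],
    [60,20,96,0,0,0,0],
    [60,20,96,0,0,0,0],
    [60,20,96,0,0,0,0],
  ],
)

```text
t: 9.6
ee_pos: [0.6498, -0.1729, 0.1698]
eef_rot: [-3.13, -0.259, 0.001]
force: [-0.5, -0.3, -0.3]
finger_gap: 0.684
grasp_force: 0.0
```

Run:
```python
from h import *
s=st()
for n in("scene","side"):
    p=ctrl.snapshot(n);ref=cv2.imread(f"pics/{n}.png")[:,:,::-1]
    k=[-.12,.0321,.1308];c=proj(p,ws(k));print("lever knob",match(ref,p["color"],c,7,7))
    if n=="scene": s0=p
p=ctrl.snapshot("wrist");print("wrist weight",[(np.round(r["location"]),round(r["score"],2)) for r in ctrl.spot_in("weight",p)])
print("pred knobtop",proj(p,ws([0,-.175,.162])),"block",proj(p,ws([0,-.175,.128])))
y=ws([0,1,0])-ws([0,0,0])
for h in(0,.03): print("tips proj",[np.round(proj(p,s["ee_pos"]+e*.03*y+[0,0,h])) for e in(-1,1)])
g=p["color"].copy()
sc=s0["color"][130:300,190:360]
cv2.imwrite("pics/g.png",np.hstack([cv2.resize(g,(480,360)),cv2.resize(sc,(320,360))])[:,:,::-1])
```

```text
t 9.6 tcp in scale mm [  -2.5 -171.6  169.8] yaw of tool x rel scale -0.002 F [-0.5 -0.3 -0.3] gap 60.0 grip 0.0
lever knob (array([-18. ,   9.5]), 0.475)
lever knob (array([0., 0.]), 0.999)
wrist weight [(array([379., 181.]), 0.91), (array([361., 242.]), 0.8), (array([286., 212.]), 0.61), (array([356.,  99.]), 0.56)]
pred knobtop [np.float64(284.81667264437846), np.float64(230.00926819767324)] block [np.float64(283.97151671389173), np.float64(214.6357239671283)]
tips proj [array([325., 238.]), array([235., 238.])]
tips proj [array([332., 257.]), array([229., 257.])]
```

View pics/g.png

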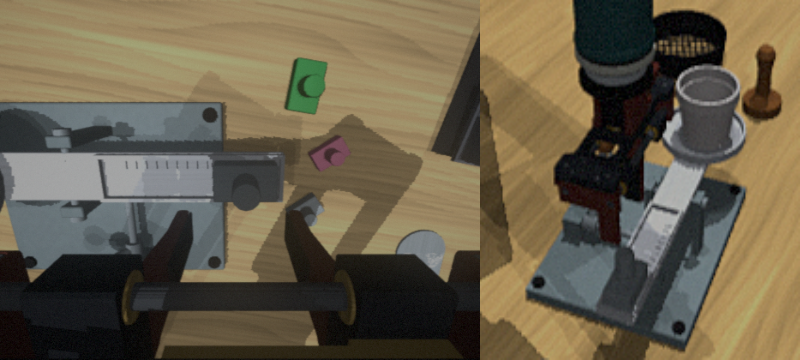

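The wrist view shows the weight's knob between and ahead of the fingers at (245,193) in the picture, as predicted, and the lever is fully back. I'll descend and grip the knob.

Request:
drive_tool(
  series=[
    [60,2,1,20,0,0,0],
    [60,2,1,40,0,0,0],
    [60,2,1,55,0,0,0],
    [60,2,1,62,0,0,0],
    [60,2,1,62,0,0,0],
  ],
)

```text
t: 10.3
ee_pos: [0.6515, -0.1724, 0.1073]
eef_rot: [-3.13, -0.262, 0.003]
force: [-0.5, 0.1, 0.3]
finger_gap: 0.682
grasp_force: 0.0
```

Request:
drive_tool(
  series=[
    [10,0,0,0,0,0,0],
    [10,0,0,0,0,0,0],
    [10,0,0,0,0,0,0],
    [10,0,0,0,0,0,0],
    [10,0,0,0,0,0,0],
  ],
  force=10,
)

```text
t: 10.8
ee_pos: [0.6536, -0.1752, 0.1095]
eef_rot: [3.127, 0.262, 0.004]
force: [0.5, -2.3, -0.7]
finger_gap: 0.268
grasp_force: 10.3
```

Run:
```python
from h import *
st()
```

```text
t 10.8 tcp in scale mm [   0.9 -174.5  109.5] yaw of tool x rel scale -0.0 F [ 0.5 -2.3 -0.7] gap 23.6 grip 10.333816856145859
```

Request:
drive_tool(
  series=[
    [10,0,-12,0,0,0,0],
    [10,0,-24,0,0,0,0],
    [10,0,-36,0,0,0,0],
    [10,0,-48,0,0,0,0],
    [10,0,-58,0,0,0,0],
  ],
)

```text
t: 11.3
ee_pos: [0.6438, -0.1167, 0.1095]
eef_rot: [3.128, 0.262, 0.004]
force: [0.6, -5.8, 4.0]
finger_gap: 0.269
grasp_force: 10.0
```

Request:
drive_tool(
  series=[
    [10,0,0,0,0,0,0],
    [10,0,0,0,0,0,0],
    [10,0,0,0,0,0,0],
    [10,0,0,0,0,0,0],
    [10,0,0,0,0,0,0],
  ],
)

```text
t: 11.8
ee_pos: [0.6434, -0.1153, 0.1089]
eef_rot: [-3.129, -0.261, -0.002]
force: [1.3, 1.6, 6.8]
finger_gap: 0.27
grasp_force: 10.0
```

Run:
```python
from h import *
st()
```

```text
t 11.8 tcp in scale mm [   0.8 -113.8  108.9] yaw of tool x rel scale -0.001 F [1.3 1.6 6.8] gap 23.7 grip 10.000200122594833
```

Request:
drive_tool(
  series=[
    [60,0,0,0,0,0,0],
    [60,0,0,0,0,0,0],
    [60,0,0,0,0,0,0],
    [60,0,0,-35,0,0,0],
    [60,0,0,-64,0,0,0],
  ],
)

```text
t: 12.3
ee_pos: [0.6416, -0.1158, 0.172]
eef_rot: [-3.13, -0.261, 0.005]
force: [0.3, 0.1, 1.2]
finger_gap: 0.665
grasp_force: 0.0
```

Run:
```python
from h import *
st()
```

```text
t 12.3 tcp in scale mm [  -1.1 -114.   172. ] yaw of tool x rel scale -0.0 F [0.3 0.1 1.2] gap 58.4 grip 0.0
```

Request:
drive_tool(
  series=[
    [60,-30,-30,0,0,0,0],
    [60,-60,-65,0,0,0,0],
    [60,-90,-100,0,0,0,0],
    [60,-119,-135,0,0,0,0],
    [60,-119,-146,0,0,0,0],
  ],
)

```text
t: 12.8
ee_pos: [0.495, 0.0106, 0.1715]
eef_rot: [-3.129, -0.263, 0.009]
force: [1.1, -0.2, 0.2]
finger_gap: 0.682
grasp_force: 0.0
```

Request:
drive_tool(
  series=[
    [60,0,0,0,0,0,0],
    [60,0,0,30,0,0,0],
    [60,0,0,60,0,0,0],
    [60,0,0,77,0,0,0],
    [44,0,0,77,0,0,0],
  ],
)

```text
t: 13.3
ee_pos: [0.5007, 0.0073, 0.093]
eef_rot: [-3.13, -0.261, 0.006]
force: [-0.3, 0.4, -0.5]
finger_gap: 0.628
grasp_force: 0.0
```

Request:
drive_tool(
  series=[
    [44,0,0,0,0,0,0],
    [44,0,0,0,0,0,0],
    [44,0,0,0,0,0,0],
    [44,0,0,0,0,0,0],
    [44,0,0,0,0,0,0],
  ],
)

```text
t: 13.8
ee_pos: [0.5015, 0.0082, 0.0959]
eef_rot: [3.13, 0.262, 0.002]
force: [-0.1, -0.5, -0.4]
finger_gap: 0.5
grasp_force: 0.0
```

Run:
```python
from h import *
st()
for n in("scene","side"):
    p=ctrl.snapshot(n);cv2.imwrite(f"pics/r2_{n}.png",p["color"][:,:,::-1])
```

```text
t 13.8 tcp in scale mm [-118.6   31.6   95.9] yaw of tool x rel scale -0.0 F [-0.1 -0.5 -0.4] gap 43.9 grip 0.0
```

Request:
drive_tool(
  series=[
    [44,0,20,0,0,0,0],
    [44,0,45,0,0,0,0],
    [44,0,70,0,0,0,0],
    [44,0,100,0,0,0,0],
    [44,0,130,0,0,0,0],
  ],
)

```text
t: 14.4
ee_pos: [0.5216, -0.1189, 0.0949]
eef_rot: [-3.127, -0.262, 0.003]
force: [-0.6, 6.5, -5.7]
finger_gap: 0.547
grasp_force: 3.5
```

Request:
drive_tool(
  series=[
    [44,0,0,0,0,0,0],
    [44,0,0,0,0,0,0],
    [44,0,0,0,0,0,0],
    [44,0,0,0,0,0,0],
    [44,0,0,0,0,0,0],
  ],
)

```text
t: 14.9
ee_pos: [0.5224, -0.1195, 0.0953]
eef_rot: [-3.13, -0.263, 0.001]
force: [-0.4, 2.5, -1.5]
finger_gap: 0.5
grasp_force: 1.1
```

Request:
drive_tool(
  series=[
    [44,0,0,0,0,0,0],
    [44,0,0,0,0,0,0],
    [44,0,0,0,0,0,0],
    [44,0,0,0,0,0,0],
    [44,0,0,0,0,0,0],
  ],
)

```text
t: 15.4
ee_pos: [0.5224, -0.1196, 0.0952]
eef_rot: [-3.13, -0.262, 0.001]
force: [-1.8, 4.5, -1.6]
finger_gap: 0.503
grasp_force: 2.2
```

Request:
drive_tool(
  series=[
    [44,0,0,0,0,0,0],
    [44,0,0,0,0,0,0],
    [44,0,0,0,0,0,0],
    [44,0,0,0,0,0,0],
    [44,0,0,0,0,0,0],
  ],
)

```text
t: 15.9
ee_pos: [0.5224, -0.1197, 0.0952]
eef_rot: [-3.13, -0.262, 0.001]
force: [-2.6, 4.9, -1.4]
finger_gap: 0.502
grasp_force: 2.5
```

```bash
cat > m.py <<'E'
from h import *
import sys
tag,wy=sys.argv[1],-float(sys.argv[2])/1e3
st()
for n in("scene","side"):
    p=ctrl.snapshot(n);ref=cv2.imread(f"pics/{tag}_{n}.png")[:,:,::-1]
    for nm,P,hw,hh in(("weight",[0,wy,.13],14,14),("wknob",[0,wy,.150],8,8),("tail",[0,-.205,.106],9,9),("pot",[0,.13,.15],16,20)):
        print(n,nm,*tilt(p,ref,P,hw,hh))
E
python3 m.py r2 114
```

```text
t 15.9 tcp in scale mm [-119.3  -97.9   95.2] yaw of tool x rel scale -0.0 F [-2.6  4.9 -1.4] gap 44.1 grip 2.535957992076874
scene weight 0.012 res px 0.04 corr 0.908 shift [0.  0.5]
scene wknob 0.01 res px 0.07 corr 0.963 shift [0.  0.5]
scene tail 0.016 res px 0.05 corr 0.982 shift [0. 1.]
scene pot 0.01 res px 0.21 corr 0.937 shift [-0.25 -0.25]
side weight -0.25 res px 5.27 corr 0.506 shift [ -5.5 -12.5]
side wknob -0.25 res px 2.85 corr 0.685 shift [ -1.75 -10.5 ]
side tail 0.014 res px 0.03 corr 0.98 shift [0.   0.75]
side pot 0.002 res px 1.03 corr 0.344 shift [1.   0.25]
```

The tilt settles at about +0.014 rad, which is inside the band but with little margin. I'll arrest, move the weight 5 mm inward and check again.

Request:
drive_tool(
  series=[
    [44,0,-20,0,0,0,0],
    [44,0,-50,0,0,0,0],
    [44,0,-80,0,0,0,0],
    [44,0,-110,0,0,0,0],
    [44,0,-136,0,0,0,0],
  ],
)

```text
t: 16.5
ee_pos: [0.5025, 0.0127, 0.0961]
eef_rot: [3.126, 0.263, 0.007]
force: [1.5, -7.9, -6.4]
finger_gap: 0.499
grasp_force: 3.9
```

Request:
drive_tool(
  series=[
    [44,0,0,0,0,0,0],
    [44,0,0,0,0,0,0],
    [44,0,6,0,0,0,0],
    [60,0,6,0,0,0,0],
    [60,0,6,0,0,0,0],
  ],
)

```text
t: 17.0
ee_pos: [0.5016, 0.0071, 0.0953]
eef_rot: [3.131, 0.259, 0.0]
force: [0.0, -0.1, -0.6]
finger_gap: 0.641
grasp_force: 0.0
```

Request:
drive_tool(
  series=[
    [60,0,0,-40,0,0,0],
    [60,0,0,-77,0,0,0],
    [60,35,30,-77,0,0,0],
    [60,70,70,-77,0,0,0],
    [60,100,110,-77,0,0,0],
  ],
)

```text
t: 17.5
ee_pos: [0.6174, -0.0827, 0.1731]
eef_rot: [3.13, 0.262, 0.003]
force: [1.4, 0.3, -0.9]
finger_gap: 0.681
grasp_force: 0.0
```

Request:
drive_tool(
  series=[
    [60,10,20,0,0,0,0],
    [60,19,35,0,0,0,0],
    [60,19,35,0,0,0,0],
    [60,19,35,0,0,0,0],
    [60,19,35,0,0,0,0],
  ],
)

```text
t: 18.0
ee_pos: [0.6393, -0.1121, 0.1722]
eef_rot: [-3.13, -0.262, 0.002]
force: [0.6, 0.5, -0.2]
finger_gap: 0.681
grasp_force: 0.0
```

Run:
```python
from h import *
st()
p=ctrl.snapshot("side");ref=cv2.imread("pics/side.png")[:,:,::-1]
c=proj(p,ws([-.12,.0321,.1308]));print("lever knob",match(ref,p["color"],c,7,7))
print(tilt(p,ref,[0,-.205,.106],7,7))
```

```text
t 18.0 tcp in scale mm [  -2.8 -109.9  172.2] yaw of tool x rel scale 0.0 F [ 0.6  0.5 -0.2] gap 59.8 grip 0.0
lever knob (array([0., 0.]), 0.996)
(np.float64(-0.005), 'res px', np.float64(0.02), 'corr', 0.868, 'shift', array([ 0.  , -0.25]))
```

Request:
drive_tool(
  series=[
    [60,2,4,20,0,0,0],
    [60,2,4,40,0,0,0],
    [60,2,4,58,0,0,0],
    [60,2,4,64,0,0,0],
    [60,2,4,64,0,0,0],
  ],
)

```text
t: 18.55
ee_pos: [0.6418, -0.1156, 0.1077]
eef_rot: [-3.13, -0.263, 0.003]
force: [0.3, 1.2, 0.1]
finger_gap: 0.687
grasp_force: 0.0
```

Request:
drive_tool(
  series=[
    [10,0,0,0,0,0,0],
    [10,0,0,0,0,0,0],
    [10,0,0,0,0,0,0],
    [10,0,0,0,0,0,0],
    [10,0,0,0,0,0,0],
  ],
)

```text
t: 19.05
ee_pos: [0.643, -0.1159, 0.1088]
eef_rot: [-3.13, -0.261, -0.001]
force: [-0.3, 6.2, 5.1]
finger_gap: 0.271
grasp_force: 10.3
```

```bash
python3 -c "
from h import *
st()"
```

```text
t 19.05 tcp in scale mm [   0.3 -114.3  108.8] yaw of tool x rel scale -0.0 F [-0.3  6.2  5.1] gap 23.8 grip 10.283834785223007
```

Request:
drive_tool(
  series=[
    [10,0,-2,0,0,0,0],
    [10,0,-4,0,0,0,0],
    [10,0,-5.5,0,0,0,0],
    [10,0,-5.5,0,0,0,0],
    [10,0,-5.5,0,0,0,0],
  ],
)

```text
t: 19.55
ee_pos: [0.6428, -0.1119, 0.1088]
eef_rot: [3.129, 0.262, 0.002]
force: [0.5, -5.8, 3.9]
finger_gap: 0.266
grasp_force: 10.0
```

```bash
python3 -c "
from h import *
st()"
```

```text
t 19.55 tcp in scale mm [   0.7 -110.3  108.8] yaw of tool x rel scale -0.0 F [ 0.5 -5.8  3.9] gap 23.3 grip 9.998434782028198
```

Request:
drive_tool(
  series=[
    [10,0,-1.5,0,0,0,0],
    [10,0,-1.5,0,0,0,0],
    [10,0,-1.5,0,0,0,0],
    [10,0,-1.5,0,0,0,0],
    [10,0,-1.5,0,0,0,0],
  ],
)

```text
t: 20.05
ee_pos: [0.6425, -0.1103, 0.1088]
eef_rot: [3.13, 0.262, 0.002]
force: [1.3, -3.9, 4.4]
finger_gap: 0.27
grasp_force: 10.0
```

Request:
drive_tool(
  series=[
    [60,0,0,0,0,0,0],
    [60,0,0,0,0,0,0],
    [60,0,0,0,0,0,0],
    [60,0,0,-35,0,0,0],
    [60,0,0,-64,0,0,0],
  ],
)

```text
t: 20.55
ee_pos: [0.6406, -0.1087, 0.172]
eef_rot: [-3.129, -0.262, 0.005]
force: [1.3, -0.0, 0.6]
finger_gap: 0.668
grasp_force: 0.0
```

```bash
python3 -c "
from h import *
st()"
```

```text
t 20.55 tcp in scale mm [  -0.9 -106.8  172. ] yaw of tool x rel scale 0.0 F [ 1.3 -0.   0.6] gap 58.6 grip 0.0
```

Request:
drive_tool(
  series=[
    [60,-30,-30,0,0,0,0],
    [60,-60,-65,0,0,0,0],
    [60,-90,-100,0,0,0,0],
    [60,-119,-130,0,0,0,0],
    [60,-119,-139,0,0,0,0],
  ],
)

```text
t: 21.05
ee_pos: [0.4952, 0.0105, 0.1716]
eef_rot: [-3.128, -0.264, 0.009]
force: [1.5, -0.2, -0.8]
finger_gap: 0.687
grasp_force: 0.0
```

Request:
drive_tool(
  series=[
    [60,0,0,0,0,0,0],
    [60,0,0,30,0,0,0],
    [60,0,0,60,0,0,0],
    [60,0,0,77,0,0,0],
    [44,0,0,77,0,0,0],
  ],
)

```text
t: 21.55
ee_pos: [0.5008, 0.0071, 0.093]
eef_rot: [-3.13, -0.261, 0.006]
force: [0.3, 0.4, 0.4]
finger_gap: 0.626
grasp_force: 0.0
```

Request:
drive_tool(
  series=[
    [44,0,0,0,0,0,0],
    [44,0,0,0,0,0,0],
    [44,0,0,0,0,0,0],
    [44,0,0,0,0,0,0],
    [44,0,0,0,0,0,0],
  ],
)

```text
t: 22.05
ee_pos: [0.5017, 0.0077, 0.0959]
eef_rot: [3.13, 0.262, 0.002]
force: [0.1, -0.7, -0.4]
finger_gap: 0.5
grasp_force: 0.0
```

Run:
```python
from h import *
st()
for n in("scene","side"):
    p=ctrl.snapshot(n);cv2.imwrite(f"pics/r3_{n}.png",p["color"][:,:,::-1])
```

```text
t 22.05 tcp in scale mm [-118.5   31.1   95.9] yaw of tool x rel scale -0.0 F [ 0.1 -0.7 -0.4] gap 43.9 grip 0.0
```

Request:
drive_tool(
  series=[
    [44,0,20,0,0,0,0],
    [44,0,45,0,0,0,0],
    [44,0,70,0,0,0,0],
    [44,0,100,0,0,0,0],
    [44,0,129,0,0,0,0],
  ],
)

```text
t: 22.65
ee_pos: [0.5216, -0.1185, 0.0949]
eef_rot: [-3.127, -0.262, 0.003]
force: [-0.6, 7.0, -4.9]
finger_gap: 0.551
grasp_force: 3.5
```

Request:
drive_tool(
  series=[
    [44,0,0,0,0,0,0],
    [44,0,0,0,0,0,0],
    [44,0,0,0,0,0,0],
    [44,0,0,0,0,0,0],
    [44,0,0,0,0,0,0],
  ],
)

```text
t: 23.15
ee_pos: [0.5227, -0.1193, 0.0955]
eef_rot: [3.13, 0.263, -0.0]
force: [-0.2, 0.5, -0.1]
finger_gap: 0.503
grasp_force: 0.2
```

Request:
drive_tool(
  series=[
    [44,0,0,0,0,0,0],
    [44,0,0,0,0,0,0],
    [44,0,0,0,0,0,0],
    [44,0,0,0,0,0,0],
    [44,0,0,0,0,0,0],
  ],
)

```text
t: 23.65
ee_pos: [0.5227, -0.1194, 0.0953]
eef_rot: [-3.13, -0.262, 0.0]
force: [0.4, 1.1, -0.3]
finger_gap: 0.503
grasp_force: 0.7
```

Request:
drive_tool(
  series=[
    [44,0,0,0,0,0,0],
    [44,0,0,0,0,0,0],
    [44,0,0,0,0,0,0],
    [44,0,0,0,0,0,0],
    [44,0,0,0,0,0,0],
  ],
)

```text
t: 24.15
ee_pos: [0.5227, -0.1194, 0.0953]
eef_rot: [-3.13, -0.262, 0.0]
force: [-1.0, 1.3, 1.2]
finger_gap: 0.498
grasp_force: 0.9
```

Request:
drive_tool(
  series=[
    [44,0,0,0,0,0,0],
    [44,0,0,0,0,0,0],
    [44,0,0,0,0,0,0],
    [44,0,0,0,0,0,0],
    [44,0,0,0,0,0,0],
  ],
)

```text
t: 24.65
ee_pos: [0.5227, -0.1194, 0.0953]
eef_rot: [-3.131, -0.262, 0.0]
force: [-1.6, 2.0, 1.7]
finger_gap: 0.502
grasp_force: 1.1
```

```bash
python3 m.py r3 108
```

```text
t 24.65 tcp in scale mm [-118.9  -97.8   95.3] yaw of tool x rel scale -0.0 F [-1.6  2.   1.7] gap 44.1 grip 1.0885444656014442
scene weight 0.0 res px 0.0 corr 0.932 shift [0. 0.]
scene wknob 0.0 res px 0.0 corr 0.982 shift [0. 0.]
scene tail 0.004 res px 0.01 corr 0.99 shift [0.   0.25]
scene pot 0.0 res px 0.0 corr 0.982 shift [0. 0.]
side weight -0.25 res px 5.3 corr 0.466 shift [ -5.25 -12.25]
side wknob -0.25 res px 3.36 corr 0.642 shift [ -1. -10.]
side tail 0.0 res px 0.0 corr 0.991 shift [0. 0.]
side pot -0.015 res px 1.17 corr 0.354 shift [1.   0.75]
```

The freed beam is level at about 0.00 rad and has held for more than a second. Now I'll arrest it, back off and check.

Request:
drive_tool(
  series=[
    [44,0,-20,0,0,0,0],
    [44,0,-50,0,0,0,0],
    [44,0,-80,0,0,0,0],
    [44,0,-110,0,0,0,0],
    [44,0,-136,0,0,0,0],
  ],
)

```text
t: 25.25
ee_pos: [0.5011, 0.0138, 0.0955]
eef_rot: [3.127, 0.263, 0.003]
force: [1.8, -7.7, -5.5]
finger_gap: 0.502
grasp_force: 3.6
```

Request:
drive_tool(
  series=[
    [44,0,0,0,0,0,0],
    [44,0,0,0,0,0,0],
    [44,0,6,0,0,0,0],
    [60,0,6,0,0,0,0],
    [60,0,6,0,0,0,0],
  ],
)

```text
t: 25.75
ee_pos: [0.5014, 0.0078, 0.0953]
eef_rot: [-3.131, -0.259, 0.0]
force: [-1.1, 0.5, 0.2]
finger_gap: 0.644
grasp_force: 0.0
```

Request:
drive_tool(
  series=[
    [60,0,0,-40,0,0,0],
    [60,0,0,-80,0,0,0],
    [60,0,0,-110,0,0,0],
    [60,0,0,-110,0,0,0],
    [60,0,0,-110,0,0,0],
  ],
)

```text
t: 26.25
ee_pos: [0.5015, 0.0084, 0.2057]
eef_rot: [3.131, 0.261, 0.002]
force: [0.5, 0.1, -0.2]
finger_gap: 0.683
grasp_force: 0.0
```

Run:
```python
from h import *
st()
for n in("scene","side"):
    p=ctrl.snapshot(n);ref=cv2.imread(f"pics/{n}.png")[:,:,::-1];r3=cv2.imread(f"pics/r3_{n}.png")[:,:,::-1]
    c=proj(p,ws([-.12,.0321,.1308]));print(n,"lever knob",match(ref,p["color"],c,6,6))
    print("tail",*tilt(p,r3,[0,-.205,.106],9,9),"wknob",*tilt(p,r3,[0,-.108,.15],8,8),"pot",*tilt(p,r3,[0,.13,.15],16,20))
```

```text
t 26.25 tcp in scale mm [-118.6   31.8  205.7] yaw of tool x rel scale -0.001 F [ 0.5  0.1 -0.2] gap 60.0 grip 0.0
scene lever knob (array([ 0.  , -0.25]), 0.925)
tail 0.0 res px 0.0 corr 0.997 shift [0. 0.] wknob 0.0 res px 0.0 corr 0.996 shift [0. 0.] pot 0.0 res px 0.0 corr 0.991 shift [0. 0.]
side lever knob (array([ 0. , -0.5]), 0.964)
tail 0.0 res px 0.0 corr 0.999 shift [0. 0.] wknob 0.0 res px 0.0 corr 0.999 shift [0. 0.] pot -0.046 res px 4.77 corr 0.603 shift [4.25 2.5 ]
```

```bash
python3 -c "
from station import ctrl
print(ctrl.sign_off())"
```

```text
the job is handed in; nothing more can be done
None
```

The balance is tared and handed in at about 26 s: with the counterweight about 108 mm from the pivot, the freed beam stayed level (about 0.00 rad) for over a second, and it is now arrested with the pot and counterweight in place; no verdict came back.

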